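# Bring the salt round to the front of the spice carousel

## Task

The salt shaker (the one with the domed cap) on the spice carousel is turned away from the front, out of easy reach. With the fingertips in the finger notches of the wooden tray's rim, push the tray round, either way, until the salt shaker stands at the front, in the middle of the side that the steel splash guard leaves open, and leave the tray at rest there. Turn it only by pushing the rim: touch, lift or tip none of the things standing on it, and leave the kitchen timer beside the carousel where it is.

Things in the scene. Friction and masses are not known exactly. Their poses are not given: they have to be found in the camera images.
- carousel: fixed base of the spice carousel: a round steel plate, diameter 315 mm, 6 mm thick, standing on the worktop (z = 0). Origin: centre of its underside, on the tray's vertical turning axis. Its -x axis points to the front, the open side
- guard_top (a point): middle of the upper edge of the steel splash guard, at the back: a curved sheet 75 mm high and 5 mm thick at its beaded edge, fixed on the base plate at a radius of 156.5 mm, that runs round the back through 84 degrees either side of the base's +x; the other 192 degrees, round -x, are open
- tray (a joint): angle through which the tray has been turned since the start, rad, counter-clockwise from above (where it points: see notch0, pad0). It turns past any angle with a steady friction of about 0.12 N m (1 N at the rim) and a little damping: it stops when no longer pushed. The tray is a pale wooden disc, radius 150 mm, underside at z = 0.009, top at z = 0.031
- notch0 (a point): middle of one of the six finger notches in the tray's rim: on the tray's top (z = 0.031), radius 135 mm, 30 degrees counter-clockwise from the tray's x axis; the others follow every 60 degrees. A notch is cut right through, from the rim in to radius 116 mm, flanks nearly radial, 65 mm apart at the rim and 46 mm at the bottom; below lies the base plate, top at z = 0.006
- pad0 (a point): middle of one of six round cork pads on the tray's top, on which the jars stand: radius 60 mm, on the tray's x axis; the others follow every 60 degrees. Between the notches the rim forms six lobes about 92 mm wide, the middle of each in line with a pad. One pad is empty
- front_spot (a point): point on the tray's top (z = 0.031) at the middle of the open side, 60 mm from the turning axis toward the base's -x: where the middle of the salt shaker must come
- salt_shaker: salt shaker with white salt in clear glass and a domed grey cap with small holes, 44 mm diameter, 90 mm high, standing loose on one of the tray's pads, the only thing on the tray with a domed cap (its foot is uneven: it leans by up to 3 degrees). Origin: centre of its underside
- spice_a: glass spice jar with a flat-topped cylindrical cap, 45 mm diameter, 106 mm high, loose on a pad. Origin: centre of its underside
- spice_b: glass spice jar like spice_a
- spice_c: glass spice jar like spice_a
- dropper_bottle: small brown bottle with a black rubber dropper, 33 mm diameter, 102 mm high, loose on a pad. Origin: centre of its underside
- timer: white wind-up kitchen timer, 63 mm diameter, 52 mm high, to the right of the carousel, beside the hob; stays where it is. Origin: centre of its underside
Things that resemble listed ones, but are neither listed nor needed, are in the scene too. Leave any turquoise look-alike of the dropper_bottle alone. Leave any purple look-alike of the salt_shaker alone.

How it is judged (in metres and radians):
At the end, for the whole second after the job is handed in: the middle of the salt shaker is within 12 mm (about 11 degrees of turn) of the spot at the middle of the open side, standing on the tray; the tray is at rest; all five things still stand upright at their places on the tray (tilt below 0.2 rad, 45 to 75 mm from the turning axis) (horizontal distance between salt_shaker and front_spot below 0.012 m and velocity of joint tray between -0.03 and 0.03 rad/s and angle between each of salt_shaker, spice_a, spice_b, spice_c, dropper_bottle's own z axis and vertical below 0.2 rad and height (world z) of salt_shaker between 0.025 and 0.037 m and horizontal distance between spice_a and carousel between 0.045 and 0.075 m and horizontal distance between spice_b and carousel between 0.045 and 0.075 m and horizontal distance between spice_c and carousel between 0.045 and 0.075 m and horizontal distance between dropper_bottle and carousel between 0.045 and 0.075 m); the robot touches nothing.
It fails at once if the robot touches something that stands on the tray (contact force between any of the arm, the fingers and salt_shaker above 0.5 N or contact force between any of the arm, the fingers and spice_a above 0.5 N or contact force between any of the arm, the fingers and spice_b above 0.5 N or contact force between any of the arm, the fingers and spice_c above 0.5 N or contact force between any of the arm, the fingers and dropper_bottle above 0.5 N).
It fails at once if something on the tray is tipped or lifted (angle between any of salt_shaker, spice_a, spice_b, spice_c, dropper_bottle's own z axis and vertical above 0.3 rad or height (world z) of any of salt_shaker, spice_a, spice_b, spice_c, dropper_bottle above 0.045 m).
It fails at once if the kitchen timer is shifted or tipped (distance of timer from where it was at the start of the episode above 0.02 m or angle between timer's own z axis and vertical above 0.3 rad).
It also fails if it takes over 64 s, if anything falls off the work surface, if the arm or the gripper's body presses on something with over 40 N, if the wrist force passes 120 N, or if a joint passes its speed limit or range.

## Robot

A 6-joint arm with a two-finger parallel gripper is mounted at the origin on a cart in front of the work surface, level with it; the furniture and walls round the work are solid. World frame = base frame: x ahead of the robot, y to its left, z up, the work surface at z = 0. Lengths are in mm, angles in rad, forces in N, time in s.
With the tool pointing down it reaches from about 375 to 975 mm from the base axis. Payload 3.8 kg.
Tool frame: the origin (TCP) lies midway between the tips of the shut fingers; the grasp point (between the pads) lies 19 mm behind it; z points along the fingers, y is the line along which they close (so a half turn about z gives the same grasp; the last joint's range is limited). The gripper opens to 85 mm and grips with 20 to 120 N. Pads are 22 mm wide; open, the fingers measure 114 mm over their backs; the gripper's body (76 mm by 85 mm) begins 54 mm behind the grasp point. The pads swing forward as they close: fully open they stand 13 mm farther back than shut.
Start: joints at [-1.193, 0.264, 1.604, -0, 1.274, -0.037], TCP at [272.024, -617.755, 231.28] pointing down, gripper open.
Joint ranges: [-2.63, 2.63], [-0.94, 2.18], [0.31, 2.57], [-1.31, 4.45], [0, 2.66], [-2.55, 2.55]. Speed limits (rad/s): [2.57, 2.57, 3.14, 3.14, 3.14, 3.14].

## Interface

Orientations are given as a 3x3 rotation matrix whose columns are the frame's x, y, z axes.
In Python, from bench import r, eyes, finder gives the robot as it stands.
- The arm moves only by the tool arm_command, never from a script. Its argument "series" is text: rows parted by semicolons, each of 6 numbers parted by spaces: the shift along the tool's x, y, z in m, then the turn, a rotation vector about the tool's x, y, z in degrees. A call has 1 to 5 rows; each row shifts and turns the commanded pose from where the row before left it, along the tool's axes as they then stand; what a row does not reach is not made up. A row lasts 1/10 s, in which the tool goes at most 50 mm and 8.59 degrees, less where a joint would pass 70% of its speed; a pose out of reach is approached as far as the arm can. A call is refused whole if a number of a shift passes 0.05 or a number of a turn 8.59, either way. A call with a gripper value outside its range is refused whole. "gripper" is the closure in counts, from 0 (fully open) to 255 (shut), set as the call begins (left out, the last holds). The fingers move at their own pace and stop on an object; the grip force is fixed at half the most. Time passes only in rows, so rows that do not move let the fingers close. It gives the time, the measured TCP pose, the force, the opening and the grip force at its end, in the units of the state.
- r.get_obs(): the state, without advancing time (a new reading comes with each control period).
- eyes.grab_frame(name): name is "scene" or "top" or "wrist"; returns the picture (384x512x3 uint8, red, green, blue); there is no depth.
- eyes.get_calibration(name): a dict with "mtx" (3x3 intrinsics, pixels), "extrinsics" (4x4, takes a point from camera to world coordinates). Camera axes: x right, y up, looking along -z (the intrinsics and any distortion apply to the point x, -y, -z); pixel columns grow to the right and rows downward; lengths in mm; the calibration is good to about 2 mm. The wrist camera is an equidistant fisheye: a pixel r from the principal point sees the ray r / f radians off the axis. A picture is of the moment at which its call begins: read the wrist's pose just before it. get_calibration takes no time and is no camera call; for the wrist camera it gives the pose at the moment of the call.
- r.close_job(): hands the job in; it is judged then, once.
Trained networks look in the newest picture that a camera, given by its name, has taken for a name from the list of things; names that differ only in an ending like _2 or _b are one class to them, and where a whole thing is asked for, a point or a joint stands for the part that bears it (a point fixed in the world has none). Each returns a list of dicts, best first, with "score" (0 to 1); they miss things now and then, are a little off and sometimes report something else, mostly with a low value. They report only what shows in the picture. A call takes as long as a camera call. They do not tell look-alikes from the thing itself.
- finder.boxes_of(camera, label): "box" ([left, top, width, height] as shares, 0 to 1, of the picture: columns of its width, rows of its height, round what is visible of it).
The state is a dict: "t": time; "joints": joint angles; "joint_vel": joint speeds; "effort": joint torques, N m; "tcp_pos": TCP position; "ee_rot": TCP orientation; "contact_force": force on the tool from outside, world axes, zero at the start; "torque": the same for the moment, N m; "grip_width": finger opening in mm; "gripper_force": force on a finger pad.
Only numpy, scipy, OpenCV 4.12 (cv2) and the standard library are available. Lean on these libraries where they do the work, as an engineer would, in place of code of your own. Each camera call takes 0.05 s, during which the arm holds its last target. There are 200 camera calls.

## Working session

There is one attempt and no reset: what is moved stays moved. The work goes in short steps, Python scripts to look and compute and a tool call to move; the robot and the scene stay as the last step left them, time stands still between calls to the robot, and variables do not carry over. Pictures are saved under pics/ and viewed, at most 10 in all, crops included, and the job is handed in when it is done.

Besides the shell and the picture viewer there is one more tool, called after "Emit:" as a command line: name --argument value ..., lists and objects as JSON in quotes. arm_command: Moves the arm, as the interface text tells. Its arguments: {"type":"object","properties":{"series":{"type":"string"},"gripper":{"type":"number"}},"required":["series"]}

```bash
mkdir -p pics; ls; python3 - <<'E'
from bench import r,eyes,finder
import cv2,numpy as np
o=r.get_obs();print(o['t'],o['tcp_pos'],o['ee_rot'],o['grip_width'])
a=[]
for n in('scene','top'):
    im=eyes.grab_frame(n);cv2.imwrite(f'pics/{n}0.png',im[:,:,::-1])
    c=eyes.get_calibration(n);print(n,c)
    for l in('salt_shaker','tray','carousel','timer','dropper_bottle','spice_a'):
        print(l,[(round(d['score'],2),np.round(np.array(d['box'])*[512,384,512,384]).tolist()) for d in finder.boxes_of(n,l)[:5]])
E
```

```text
pics
0.0 [ 271.75665665 -617.06444986  229.91811578] [[ 9.15183336e-01  4.03036859e-01 -8.67613746e-04]
 [ 4.03037787e-01 -9.15180847e-01  2.13541911e-03]
 [ 6.66291269e-05 -2.30398111e-03 -9.99997344e-01]] 85.12476038467223
scene {'mtx': array([[442.31451178,   0.        , 254.32977399],
       [  0.        , 442.31451178, 192.55104885],
       [  0.        ,   0.        ,   1.        ]]), 'extrinsics': array([[-7.11372894e-01,  4.92641032e-01, -5.01251852e-01,
         1.94475378e+02],
       [-7.02799693e-01, -4.93957060e-01,  5.11936534e-01,
         5.73174352e+02],
       [ 4.60405159e-03,  7.16457421e-01,  6.97615629e-01,
         6.84685956e+02],
       [ 0.00000000e+00,  0.00000000e+00,  0.00000000e+00,
         1.00000000e+00]])}
salt_shaker [(0.97, [230.0, 221.0, 26.0, 46.0]), (0.72, [290.0, 153.0, 16.0, 36.0])]
tray [(0.71, [164.0, 224.0, 170.0, 151.0]), (0.59, [153.0, 204.0, 182.0, 180.0])]
carousel [(0.65, [151.0, 201.0, 186.0, 183.0])]
timer [(0.93, [261.0, 142.0, 27.0, 26.0])]
dropper_bottle [(0.76, [273.0, 260.0, 18.0, 45.0]), (0.75, [320.0, 181.0, 17.0, 39.0])]
spic
[... 396 characters left out ...]
95e-01,  2.67722187e-02,  2.66223409e-02,
         1.44224801e+02],
       [ 2.88675392e-02,  8.73073957e-02,  9.95763066e-01,
         9.09086692e+02],
       [ 0.00000000e+00,  0.00000000e+00,  0.00000000e+00,
         1.00000000e+00]])}
salt_shaker [(0.83, [198.0, 195.0, 17.0, 19.0]), (0.71, [309.0, 163.0, 23.0, 22.0]), (0.39, [195.0, 246.0, 16.0, 16.0])]
tray [(0.87, [128.0, 161.0, 132.0, 128.0])]
carousel [(0.55, [116.0, 150.0, 148.0, 144.0])]
timer [(0.63, [315.0, 121.0, 26.0, 27.0])]
dropper_bottle [(0.67, [193.0, 244.0, 18.0, 15.0]), (0.62, [298.0, 207.0, 16.0, 17.0])]
spice_a [(0.88, [205.0, 219.0, 21.0, 21.0]), (0.58, [148.0, 209.0, 27.0, 26.0]), (0.55, [165.0, 184.0, 29.0, 26.0])]
```

```bash
python3 - <<'E'
import cv2,numpy as np
t=cv2.imread('pics/top0.png')[130:310,100:350]
s=cv2.imread('pics/scene0.png')[120:384,130:360]
cv2.imwrite('pics/a.png',cv2.resize(t,None,fx=3.2,fy=3.2,interpolation=3))
cv2.imwrite('pics/b.png',cv2.resize(s,None,fx=2.25,fy=2.25,interpolation=3))
E
```

```text
(no output)
```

View pics/a.png

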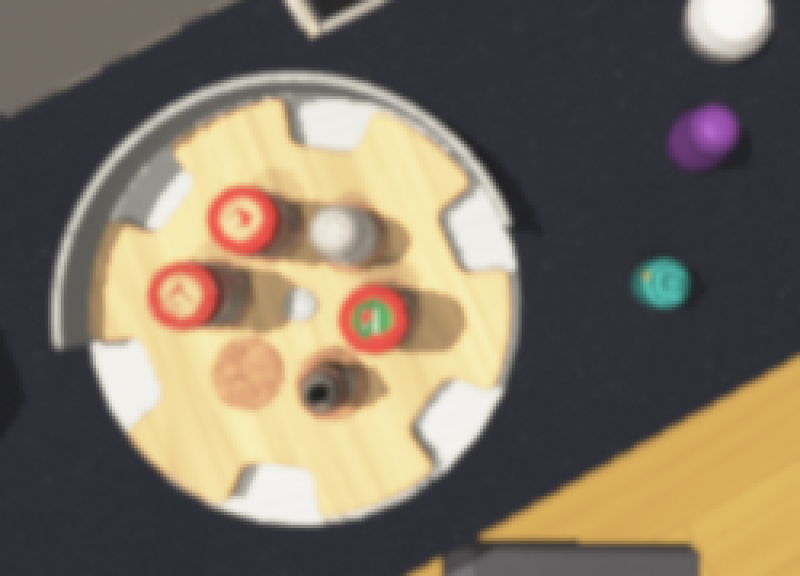

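View pics/b.png

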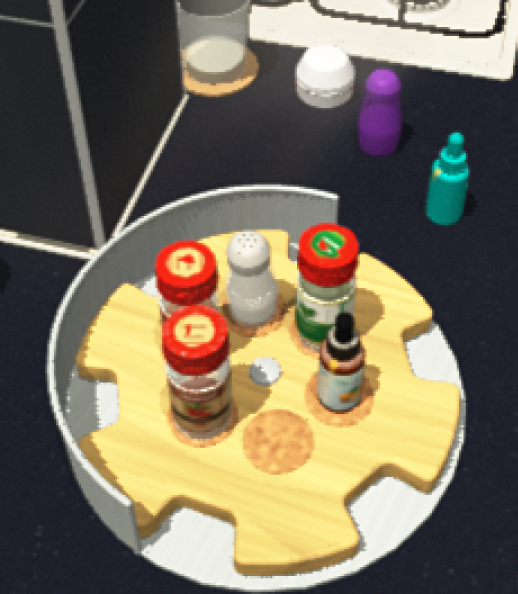

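The salt (grey dome, zoomed ~(343,235)) is opposite the empty pad (~(248,375)). The guard runs from (60,345) to (510,230) and the open side faces down. I'll fit the tray and guard next.

```bash
cat > h.py <<'E'
import cv2,numpy as np
from scipy.optimize import minimize
from bench import r,eyes,finder
def proj(n,P,cal={}):
    c=cal.setdefault(n,eyes.get_calibration(n));E=np.linalg.inv(c['extrinsics'])
    p=np.atleast_2d(P)@E[:3,:3].T+E[:3,3]; p=p*[1,-1,-1]; q=p@c['mtx'].T
    return q[:,:2]/q[:,2:]
def back(n,uv,z):
    c=eyes.get_calibration(n);d=np.linalg.inv(c['mtx'])@[*uv,1]*[1,-1,-1]
    d=c['extrinsics'][:3,:3]@d;o=c['extrinsics'][:3,3];return o+d*(z-o[2])/d[2]
def outline(cx,cy,th,z=31):
    p=[]
    for k in range(6):
        b=th+k*np.pi/3
        h=np.arcsin(32.5/150)
        for a in np.linspace(-(np.pi/6-h),np.pi/6-h,12):p.append((150*np.cos(b+a),150*np.sin(b+a)))
        g=b+np.pi/6
        for s in(-23,23):p.append((116*np.cos(g)-s*np.sin(g),116*np.sin(g)+s*np.cos(g)))
    p=np.array(p);return np.c_[p+[cx,cy],np.full(len(p),z)]
def mask(im):
    m=cv2.inRange(cv2.cvtColor(im,cv2.COLOR_RGB2HSV),(8,60,90),(35,255,255));return m
def fit(im,n,c0,th0=None,fix=False):
    S=4;m=cv2.resize(mask(im),None,fx=S,fy=S,interpolation=1)
    # only an annulus r 95..160 about the tray, away from the jars
    cen=lambda cx,cy,R:np.int32(proj(n,[(cx+R*np.cos(a),cy+R*np.sin(a),31) for a in np.linspace(0,6.28,60)])*S)
    def cost(v):
        cx,cy,th=v if not fix else (*c0,v[0])
        w=np.zeros_like(m);cv2.fillPoly(w,[cen(*c0,156)],255);cv2.fillPoly(w,[cen(*c0,100)],0)
        g=np.zeros_like(m);cv2.fillPoly(g,[np.int32(proj(n,outline(cx,cy,th))*S)],255)
        return cv2.countNonZero(cv2.bitwise_and(cv2.bitwise_xor(g,m),w))
    ths=np.radians(np.arange(-30,30,3)) if th0 is None else [th0]
    t0=min(ths,key=lambda t:cost([*c0,t] if not fix else [t]))
    x0=[*c0,t0] if not fix else [t0]
    sim=np.array([x0]+[[x0[j]+(i==j)*(.05 if j==len(x0)-1 else 5) for j in range(len(x0))] for i in range(len(x0))])
    s=minimize(cost,x0,method='Nelder-Mead',options=dict(initial_simplex=sim,xatol=1e-3,fatol=1));return s.x,s.fun
E
python3 - <<'E'
from h import *
im=cv2.imread('pics/top0.png')[:,:,::-1].copy()
px=lambda u,v:(100+u/3.2,130+v/3.2)
c0=back('top',px(305,312),31)[:2];print(c0)
v,f=fit(im,'top',c0);v,f=fit(im,'top',v[:2],v[2]);print(v,np.degrees(v[2]),f)
e=[back('top',px(*q),81)[:2] for q in((60,345),(510,230))]
d=[np.degrees(np.arctan2(*(q-v[:2])[::-1])) for q in e];print(d,[np.linalg.norm(q-v[:2]) for q in e])
s=back('top',px(343,235),31+85)[:2]-v[:2];print('salt',np.degrees(np.arctan2(s[1],s[0])),np.hypot(*s))
for n,b in(('timer',(328,134)),('salt_p',(312,172)),('drop_t',(306,215))):print(n,back('top',b,50))
g=cv2.resize(im[:,:,::-1].copy()[130:310,100:350],None,fx=3.2,fy=3.2)
S=lambda P:[np.int32((proj('top',P)-[100,130])*3.2)]
cv2.polylines(g,S(outline(*v)),True,(255,0,0),1)
ph=np.mean(np.unwrap(np.radians(d)) );m=np.radians(sum([x%360 for x in d])/2);print('mid',np.degrees(m))
for fr in (m,):
  cv2.polylines(g,S([[v[0],v[1],31],[v[0]+60*np.cos(fr),v[1]+60*np.sin(fr),31]]),False,(0,0,255),1)
  A=np.linspace(fr+np.pi-np.radians(84),fr+np.pi+np.radians(84),60)
  cv2.polylines(g,S([[v[0]+156.5*np.cos(a),v[1]+156.5*np.sin(a),81] for a in A]),False,(0,0,255),1)
cv2.imwrite('pics/c.png',g)
E
```

```text
[502.71221864 261.91567246]
[5.07725049e+02 2.64272715e+02 4.24451774e-01] 24.319295246654665 14001.0
[np.float64(100.95241724524537), np.float64(-69.36082777025153)] [np.float64(155.0861756106342), np.float64(155.12218577550118)]
salt -37.631788007031794 59.40767707076302
timer [723.75697333 -35.70330413  50.        ]
salt_p [6.34835220e+02 1.35556022e-01 5.00000000e+01]
drop_t [537.00896186  12.51916258  50.        ]
mid 195.79579473749692
```

View pics/c.png

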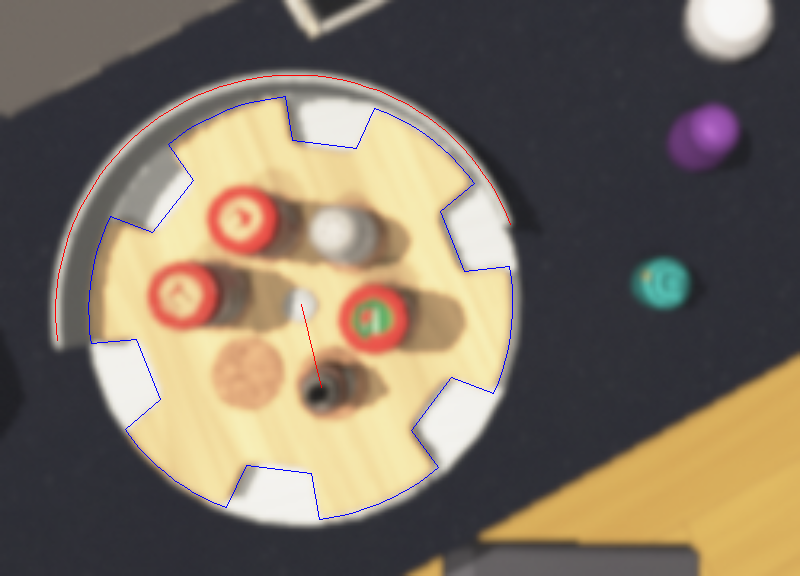

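```bash
cat >> h.py <<'E'
from scipy.spatial.transform import Rotation as Ro
C=np.array([507.7,264.3])
def pose(ang,rad,z,tilt=12):
    a=np.radians(ang);inn=-np.array([np.cos(a),np.sin(a),0]);d=np.array([0,0,-1.])
    t=np.radians(tilt);zz=d*np.cos(t)+inn*np.sin(t);y=inn*np.cos(t)-d*np.sin(t)
    return np.r_[C-inn[:2]*rad,z],np.c_[np.cross(y,zz),y,zz]
def rows(p,R,wps):
    """wps: (pos,rot,n)"""
    k=0;p=np.array(p)
    for P,Q,n in wps:
        w=Ro.from_matrix(R.T@Q).as_rotvec()/n;step=(P-p)/n
        for i in range(n):
            d=R.T@step/1000;p=p+step;R=R@Ro.from_rotvec(w).as_matrix();k+=1
            print(' '.join(f'{x:.4f}' for x in d),' '.join(f'{x:.2f}' for x in np.degrees(w)),end=';\n' if k%5 else '\n--\n')
    print()
E
python3 - <<'E'
from h import *
o=r.get_obs();R=o['ee_rot'];p=o['tcp_pos']
P,Q=pose(-126,138,170)
f=lambda a:R@Ro.from_rotvec([0,0,-np.radians(a)]).as_matrix()
rows(p,R,[(np.array([400,-350,230]),f(40),7),(np.array([450,-80,220]),f(85),7),(P,Q,6)])
print(P,Q)
E
```

```text
0.0321 -0.0276 0.0002 0.00 -0.00 -5.71;
0.0347 -0.0243 0.0002 0.00 -0.00 -5.71;
0.0370 -0.0207 0.0002 0.00 -0.00 -5.71;
0.0389 -0.0169 0.0002 0.00 -0.00 -5.71;
0.0404 -0.0130 0.0002 0.00 -0.00 -5.71
--
0.0415 -0.0089 0.0002 0.00 -0.00 -5.71;
0.0421 -0.0047 0.0002 0.00 -0.00 -5.71;
0.0378 -0.0106 0.0014 0.00 -0.00 -6.43;
0.0387 -0.0063 0.0014 0.00 -0.00 -6.43;
0.0392 -0.0020 0.0014 0.00 -0.00 -6.43
--
0.0392 0.0024 0.0014 0.00 -0.00 -6.43;
0.0386 0.0068 0.0014 0.00 -0.00 -6.43;
0.0376 0.0111 0.0014 0.00 -0.00 -6.43;
0.0362 0.0152 0.0014 0.00 -0.00 -6.43;
0.0380 0.0088 0.0083 -1.94 0.62 -5.85
--
0.0368 0.0123 0.0091 -1.94 0.62 -5.85;
0.0353 0.0157 0.0099 -1.94 0.62 -5.85;
0.0334 0.0188 0.0109 -1.94 0.62 -5.85;
0.0312 0.0217 0.0119 -1.94 0.62 -5.85;
0.0287 0.0244 0.0130 -1.94 0.62 -5.85
--

[426.58563518 152.65565478 170.        ] [[-0.80901699  0.57494073  0.12220743]
 [ 0.58778525  0.79133803  0.16820409]
 [ 0.          0.20791169 -0.9781476 ]]
```

Emit:
arm_command --series "0.032 -0.028 0 0 0 -5.7; 0.035 -0.024 0 0 0 -5.7; 0.037 -0.021 0 0 0 -5.7; 0.039 -0.017 0 0 0 -5.7; 0.040 -0.013 0 0 0 -5.7" --gripper 255

```text
t: 1.2
tcp_pos: [363.8, -424.8, 231.5]
ee_rot: [[0.609, 0.793, 0.0], [0.793, -0.609, -0.0], [0.0, 0.001, -1.0]]
contact_force: [1.2, 0.2, -0.1]
grip_width: 12.3
gripper_force: 0.0
```

Emit:
arm_command --series "0.0415 -0.009 0 0 0 -5.7; 0.042 -0.005 0 0 0 -5.7; 0.038 -0.0105 0.001 0 0 -6.4; 0.039 -0.006 0.001 0 0 -6.4; 0.039 -0.002 0.001 0 0 -6.4"

```text
t: 1.7
tcp_pos: [422.1, -232.3, 228.5]
ee_rot: [[0.12, 0.993, 0.001], [0.993, -0.12, -0.0], [-0.0, 0.001, -1.0]]
contact_force: [-0.3, -0.1, -0.2]
grip_width: -0.1
gripper_force: 0.0
```

Emit:
arm_command --series "0.039 0.002 0.001 0 0 -6.4; 0.0385 0.007 0.001 0 0 -6.4; 0.0375 0.011 0.001 0 0 -6.4; 0.036 0.015 0.001 0 0 -6.4; 0 0 0 0 0 0"

```text
t: 2.2
tcp_pos: [450.9, -76.5, 224.4]
ee_rot: [[-0.323, 0.946, 0.001], [0.946, 0.323, 0.002], [0.001, 0.001, -1.0]]
contact_force: [-0.5, -0.5, 0.6]
grip_width: 0.0
gripper_force: 0.0
```

```bash
python3 - <<'E'
from h import *
o=r.get_obs()
rows(o['tcp_pos'],o['ee_rot'],[(*pose(-126,138,150),8),(*pose(-126,138,40),5)])
E
```

```text
0.0281 0.0064 0.0094 -1.44 0.45 -4.38;
0.0274 0.0082 0.0098 -1.44 0.45 -4.38;
0.0267 0.0101 0.0102 -1.44 0.45 -4.38;
0.0257 0.0118 0.0107 -1.44 0.45 -4.38;
0.0247 0.0135 0.0112 -1.44 0.45 -4.38
--
0.0235 0.0150 0.0117 -1.44 0.45 -4.38;
0.0222 0.0165 0.0123 -1.44 0.45 -4.38;
0.0208 0.0178 0.0129 -1.44 0.45 -4.38;
-0.0000 -0.0046 0.0215 -0.00 -0.00 -0.00;
-0.0000 -0.0046 0.0215 -0.00 -0.00 -0.00
--
-0.0000 -0.0046 0.0215 -0.00 -0.00 -0.00;
-0.0000 -0.0046 0.0215 -0.00 -0.00 -0.00;
-0.0000 -0.0046 0.0215 -0.00 -0.00 -0.00;
```

Emit:
arm_command --series "0.028 0.0065 0.0095 -1.44 0.45 -4.38; 0.0275 0.008 0.010 -1.44 0.45 -4.38; 0.0265 0.010 0.010 -1.44 0.45 -4.38; 0.0255 0.012 0.0105 -1.44 0.45 -4.38; 0.0245 0.0135 0.011 -1.44 0.45 -4.38"

```text
t: 2.7
tcp_pos: [436.7, 62.7, 177.7]
ee_rot: [[-0.65, 0.755, 0.091], [0.76, 0.643, 0.095], [0.014, 0.131, -0.991]]
contact_force: [0.9, 0.7, 0.4]
grip_width: 0.3
gripper_force: 0.0
```

Emit:
arm_command --series "0.0235 0.015 0.0115 -1.44 0.45 -4.38; 0.022 0.0165 0.0125 -1.44 0.45 -4.38; 0.021 0.018 0.013 -1.44 0.45 -4.38; 0 0 0 0 0 0; 0 0 0 0 0 0"

```text
t: 3.2
tcp_pos: [428.2, 148.0, 149.6]
ee_rot: [[-0.805, 0.581, 0.122], [0.593, 0.788, 0.164], [-0.001, 0.205, -0.979]]
contact_force: [0.8, -0.2, -0.4]
grip_width: -0.1
gripper_force: 0.0
```

```bash
python3 - <<'E'
from h import *
o=r.get_obs();print(o['tcp_pos'],o['ee_rot'])
rows(o['tcp_pos'],o['ee_rot'],[(*pose(-126,138,50),5),(*pose(-126,138,15),4)])
p,R=pose(-126,138,15);q,Q=pose(-129,138,15);rows(p,R,[(q,Q,1)])
E
```

```text
[428.18824766 148.04615819 149.60659967] [[-0.80486933  0.58067625  0.1224763 ]
 [ 0.5934512   0.78789442  0.16443255]
 [-0.00101632  0.20503042 -0.97875507]]
0.0008 -0.0035 0.0196 -0.03 0.03 -0.08;
0.0008 -0.0036 0.0196 -0.03 0.03 -0.08;
0.0008 -0.0036 0.0196 -0.03 0.03 -0.08;
0.0008 -0.0036 0.0196 -0.03 0.03 -0.08;
0.0008 -0.0036 0.0196 -0.03 0.03 -0.08
--
-0.0000 -0.0018 0.0086 -0.00 -0.00 0.00;
-0.0000 -0.0018 0.0086 -0.00 -0.00 0.00;
-0.0000 -0.0018 0.0086 -0.00 -0.00 0.00;
-0.0000 -0.0018 0.0086 -0.00 -0.00 0.00;

0.0072 0.0002 0.0000 0.00 -0.62 2.93;
```

Emit:
arm_command --series "0.0008 -0.0035 0.0195 0 0 0; 0.0008 -0.0035 0.0195 0 0 0; 0.0008 -0.0035 0.0195 0 0 0; 0.0008 -0.0035 0.0195 0 0 0; 0.0008 -0.0035 0.0195 0 0 0"

```text
t: 3.7
tcp_pos: [428.3, 152.1, 50.9]
ee_rot: [[-0.804, 0.582, 0.125], [0.595, 0.787, 0.165], [-0.003, 0.207, -0.978]]
contact_force: [-0.1, -0.2, 0.2]
grip_width: -0.1
gripper_force: 0.0
```

```bash
python3 - <<'E'
from h import *
im=eyes.grab_frame('scene');cv2.imwrite('pics/d.png',cv2.resize(im[120:384,130:400],None,fx=2.2,fy=2.2,interpolation=3)[:,:,::-1])
o=r.get_obs();print(o['t'],o['tcp_pos'])
E
```

```text
3.75 [425.40043344 151.58860527  47.56242584]
```

View pics/d.png

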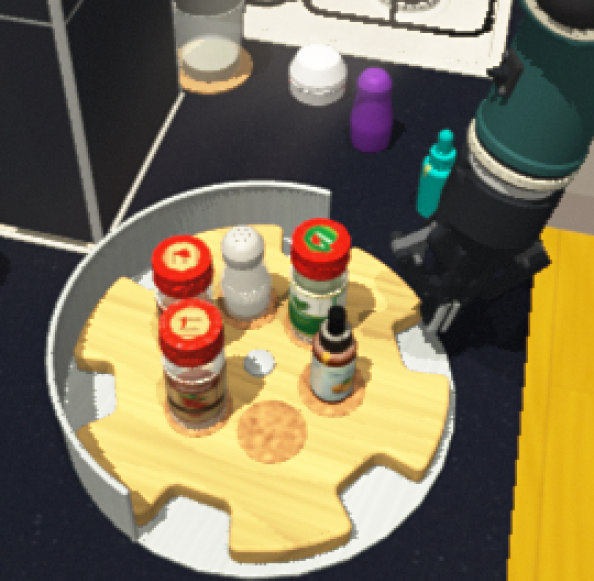

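The fingertips (~(440,320)) hang over the right-front notch (~(430,340)), with jars and timer well clear. Now I'll insert them.

Emit:
arm_command --series "0 -0.0018 0.0085 0 0 0; 0 -0.0018 0.0085 0 0 0; 0 -0.0018 0.0085 0 0 0; 0 -0.0018 0.0085 0 0 0; 0 0 0 0 0 0"

```text
t: 4.25
tcp_pos: [425.9, 152.9, 14.7]
ee_rot: [[-0.805, 0.581, 0.121], [0.593, 0.788, 0.165], [0.001, 0.204, -0.979]]
contact_force: [0.9, -1.3, 0.4]
grip_width: -0.1
gripper_force: 0.0
```

Emit:
arm_command --series "0.0072 0.0002 0 0 -0.62 2.93; 0.0072 0.0002 0 0 -0.62 2.93; 0.0072 0.0002 0 0 -0.62 2.93; 0.0072 0.0002 0 0 -0.62 2.93; 0.0072 0.0002 0 0 -0.62 2.93"

```text
t: 4.75
tcp_pos: [400.9, 178.2, 16.3]
ee_rot: [[-0.623, 0.765, 0.162], [0.782, 0.61, 0.127], [-0.002, 0.206, -0.978]]
contact_force: [-0.1, -1.6, -0.3]
grip_width: -0.2
gripper_force: 0.6
```

```bash
cat >> h.py <<'E'
def st():
    o=r.get_obs();v=o['tcp_pos']-np.r_[C,0];print(o['t'],'ang',np.degrees(np.arctan2(v[1],v[0])),'rad',np.hypot(*v[:2]),'z',v[2],'F',o['contact_force'].round(1),'q',np.round(o['joints'],2));return o
E
python3 - <<'E'
from h import *
st();im=eyes.grab_frame('top')
print([np.degrees(fit(im,'top',C,np.radians(a),True)[0]) for a in(24.3,14.3,4.3)])
o=r.get_obs();rows(o['tcp_pos'],o['ee_rot'],[(*pose(-166,138,15),5)])
E
```

```text
4.75 ang -141.10555073390947 rad 137.1611690156081 z 16.322706068741812 F [-0.1 -1.6 -0.3] q [ 0.3  -0.05  2.42  0.13  0.58 -0.47]
[array([17.13802756]), array([17.29627831]), array([17.40417145])]
0.0114 0.0023 0.0007 -0.02 -1.00 4.78;
0.0116 0.0013 0.0005 -0.02 -1.00 4.78;
0.0117 0.0004 0.0003 -0.02 -1.00 4.78;
0.0117 -0.0006 0.0001 -0.02 -1.00 4.78;
0.0116 -0.0016 -0.0001 -0.02 -1.00 4.78
--
```

Emit:
arm_command --series "0.0115 0.001 0.0002 0 -1.0 4.8; 0.0117 0.0004 0 0 -1.0 4.8; 0.0117 0.0004 0 0 -1.0 4.8; 0.0117 0.0004 0 0 -1.0 4.8; 0.0117 0.0004 0 0 -1.0 4.8"

```text
t: 5.3
tcp_pos: [374.8, 230.1, 16.4]
ee_rot: [[-0.242, 0.949, 0.2], [0.97, 0.237, 0.049], [-0.001, 0.206, -0.979]]
contact_force: [-0.7, -1.9, 0.0]
grip_width: 0.0
gripper_force: 0.7
```

```bash
python3 - <<'E'
from h import *
o=st();im=eyes.grab_frame('top')
print([np.degrees(fit(im,'top',C,np.radians(a),True)[0]) for a in(0,-10)])
rows(o['tcp_pos'],o['ee_rot'],[(*pose(-186,138,15),5)])
E
```

```text
5.3 ang -165.57453578201458 rad 137.21371180414363 z 16.39734975934205 F [-0.7 -1.9  0. ] q [ 0.54 -0.04  2.41 -0.11  0.58  0.39]
[array([-7.00530429]), array([-7.01770991])]
0.0096 0.0014 0.0006 -0.02 -0.82 3.92;
0.0097 0.0008 0.0004 -0.02 -0.82 3.92;
0.0098 0.0001 0.0003 -0.02 -0.82 3.92;
0.0097 -0.0006 0.0002 -0.02 -0.82 3.92;
0.0097 -0.0012 0.0000 -0.02 -0.82 3.92
--
```

Emit:
arm_command --series "0.0115 0.001 0.0002 0 -1.0 4.8; 0.0117 0.0004 0 0 -1.0 4.8; 0.0117 0.0004 0 0 -1.0 4.8; 0.0117 0.0004 0 0 -1.0 4.8; 0.0117 0.0004 0 0 -1.0 4.8"

```text
t: 5.85
tcp_pos: [372.7, 287.7, 16.3]
ee_rot: [[0.181, 0.963, 0.201], [0.984, -0.177, -0.038], [-0.001, 0.205, -0.979]]
contact_force: [-1.0, -0.1, -0.8]
grip_width: 0.1
gripper_force: 0.7
```

```bash
python3 - <<'E'
from h import *
o=st();rows(o['tcp_pos'],o['ee_rot'],[(*pose(-210,138,15),4)])
E
```

```text
5.85 ang 170.1658379669097 rad 136.9767571495678 z 16.3031561348057 F [-1.  -0.1 -0.8] q [ 0.72  0.06  2.31 -0.27  0.66  1.11]
0.0119 0.0016 0.0007 -0.05 -0.99 4.79;
0.0120 0.0006 0.0005 -0.05 -0.99 4.79;
0.0120 -0.0004 0.0002 -0.05 -0.99 4.79;
0.0120 -0.0014 0.0000 -0.05 -0.99 4.79;
```

Emit:
arm_command --series "0.0117 0.001 0.0002 0 -1.0 4.8; 0.0117 0.0004 0 0 -1.0 4.8; 0.0117 0.0004 0 0 -1.0 4.8; 0.0117 0.0004 0 0 -1.0 4.8; 0 0 0 0 0 0"

```text
t: 6.35
tcp_pos: [391.1, 333.7, 17.5]
ee_rot: [[0.497, 0.849, 0.18], [0.868, -0.487, -0.099], [0.003, 0.205, -0.979]]
contact_force: [0.4, 0.5, 0.6]
grip_width: 0.1
gripper_force: 0.0
```

```bash
python3 - <<'E'
from h import *
o=st();im=eyes.grab_frame('top')
t=[np.degrees(fit(im,'top',C,np.radians(a),True)[0])[0] for a in(-48,-54)];print(t)
th=t[0];print('notch', th-30, th+30, th+90,'need',(th-60)+164.2)
n=th-30
E
```

```text
6.35 ang 149.24418914193197 rad 135.66056142515822 z 17.47810164309294 F [0.4 0.5 0.6] q [ 0.79  0.18  2.17 -0.29  0.76  1.52]
[np.float64(-54.41220344941331), np.float64(-54.41405153163751)]
notch -84.41220344941331 -24.41220344941331 35.58779655058669 need 49.78779655058668
```

```bash
python3 - <<'E'
from h import *
o=st();rows(o['tcp_pos'],o['ee_rot'],[(*pose(-208.5,137,18),1),(*pose(-208.5,138,58),4)]+[(*pose(a,138,58),1) for a in np.linspace(-208.5,-144,9)[1:]]+[(*pose(-144,138,15),5)])
E
```

```text
6.4 ang 149.73404547138196 rad 135.65852338538284 z 17.274421827691544 F [-0.6 -0.1  0.3] q [ 0.79  0.18  2.17 -0.29  0.76  1.52]
-0.0042 -0.0011 -0.0010 -0.14 0.14 -1.25;
-0.0000 0.0018 -0.0098 0.00 -0.00 -0.00;
-0.0000 0.0018 -0.0098 0.00 -0.00 -0.00;
-0.0000 0.0018 -0.0098 0.00 -0.00 -0.00;
-0.0000 0.0018 -0.0098 0.00 -0.00 -0.00
--
-0.0194 0.0013 0.0003 0.00 1.68 -7.89;
-0.0194 0.0013 0.0003 0.00 1.68 -7.89;
-0.0194 0.0013 0.0003 -0.00 1.68 -7.89;
-0.0194 0.0013 0.0003 0.00 1.68 -7.89;
-0.0194 0.0013 0.0003 -0.00 1.68 -7.89
--
-0.0194 0.0013 0.0003 0.00 1.68 -7.89;
-0.0194 0.0013 0.0003 0.00 1.68 -7.89;
-0.0194 0.0013 0.0003 0.00 1.68 -7.89;
-0.0000 -0.0018 0.0084 0.00 -0.00 -0.00;
-0.0000 -0.0018 0.0084 0.00 -0.00 -0.00
--
-0.0000 -0.0018 0.0084 0.00 -0.00 -0.00;
-0.0000 -0.0018 0.0084 0.00 -0.00 -0.00;
-0.0000 -0.0018 0.0084 0.00 -0.00 -0.00;
```

Emit:
arm_command --series "-0.004 -0.001 -0.001 0 0 -1.2; 0 0.0018 -0.010 0 0 0; 0 0.0018 -0.010 0 0 0; 0 0.0018 -0.010 0 0 0; 0 0.0018 -0.010 0 0 0"

```text
t: 6.9
tcp_pos: [386.1, 329.9, 60.1]
ee_rot: [[0.482, 0.858, 0.18], [0.876, -0.471, -0.1], [-0.001, 0.206, -0.979]]
contact_force: [0.0, 0.5, 0.3]
grip_width: 0.0
gripper_force: 0.0
```

Emit:
arm_command --series "-0.0194 0.0013 0.0003 0 1.68 -7.9; -0.0194 0.0013 0.0003 0 1.68 -7.9; -0.0194 0.0013 0.0003 0 1.68 -7.9; -0.0194 0.0013 0.0003 0 1.68 -7.9; -0.0194 0.0013 0.0003 0 1.68 -7.9"

```text
t: 7.4
tcp_pos: [370.5, 237.8, 59.3]
ee_rot: [[-0.186, 0.962, 0.202], [0.983, 0.182, 0.038], [-0.0, 0.205, -0.979]]
contact_force: [-0.1, -0.3, 0.6]
grip_width: -0.4
gripper_force: 0.0
```

Emit:
arm_command --series "-0.0194 0.0013 0.0003 0 1.68 -7.9; -0.0194 0.0013 0.0003 0 1.68 -7.9; -0.0194 0.0013 0.0003 0 1.68 -7.9; 0 0 0 0 0 0; 0 0 0 0 0 0"

```text
t: 7.9
tcp_pos: [388.2, 193.9, 59.0]
ee_rot: [[-0.497, 0.85, 0.175], [0.868, 0.487, 0.102], [0.002, 0.202, -0.979]]
contact_force: [-1.0, 0.1, 0.7]
grip_width: -0.2
gripper_force: 0.0
```

```bash
python3 - <<'E'
from h import *
o=st();im=eyes.grab_frame('top')
print([np.degrees(fit(im,'top',C,np.radians(a),True)[0])[0] for a in(-52,-56)])
rows(o['tcp_pos'],o['ee_rot'],[(*pose(-144,138,15),5)])
im=eyes.grab_frame('scene');cv2.imwrite('pics/e.png',cv2.resize(im[120:384,130:400],None,fx=2.2,fy=2.2,interpolation=3)[:,:,::-1])
E
```

```text
7.9 ang -149.49950824389265 rad 138.6510026730965 z 58.99499757524294 F [-1.   0.1  0.7] q [ 0.38 -0.15  2.4   0.05  0.69 -0.17]
[np.float64(-54.601810300154625), np.float64(-54.41653265603493)]
-0.0027 -0.0015 0.0087 -0.06 0.23 -1.21;
-0.0027 -0.0016 0.0087 -0.06 0.23 -1.21;
-0.0027 -0.0016 0.0086 -0.06 0.23 -1.21;
-0.0027 -0.0017 0.0086 -0.06 0.23 -1.21;
-0.0027 -0.0018 0.0086 -0.06 0.23 -1.21
--
```

View pics/e.png

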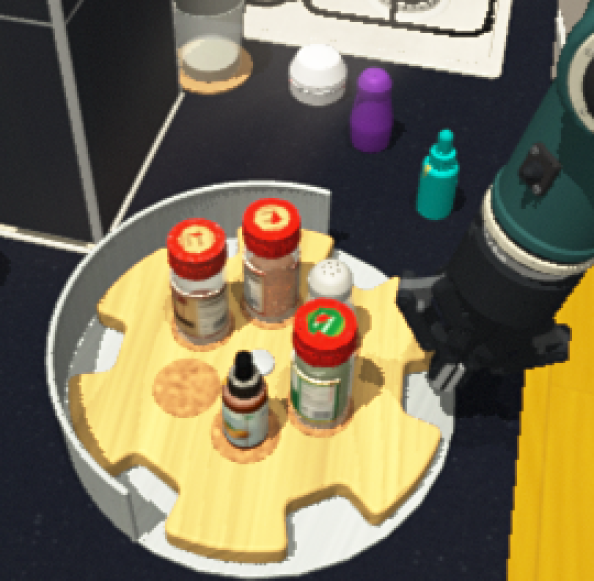

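All things still stand, and the fingertips (~(445,375)) hang over the next notch (~(425,400)). Now I'll go down into it.

Emit:
arm_command --series "-0.0027 -0.0015 0.0087 0 0.23 -1.2; -0.0027 -0.0016 0.0087 0 0.23 -1.2; -0.0027 -0.0016 0.0086 0 0.23 -1.2; -0.0027 -0.0017 0.0086 0 0.23 -1.2; -0.0027 -0.0018 0.0086 0 0.23 -1.2"

```text
t: 8.5
tcp_pos: [395.2, 184.0, 14.0]
ee_rot: [[-0.591, 0.79, 0.162], [0.806, 0.579, 0.119], [0.0, 0.201, -0.98]]
contact_force: [-0.2, -0.1, 0.1]
grip_width: 0.2
gripper_force: 0.0
```

Emit:
arm_command --series "0.0072 0.0002 0 0 -0.62 2.93; 0.0096 0.0003 0 0 -0.83 3.9; 0.0117 0.0004 0 0 -1.0 4.8; 0.0117 0.0004 0 0 -1.0 4.8; 0.0117 0.0004 0 0 -1.0 4.8"

```text
t: 9.0
tcp_pos: [372.1, 230.5, 14.4]
ee_rot: [[-0.247, 0.949, 0.196], [0.969, 0.242, 0.048], [-0.002, 0.201, -0.98]]
contact_force: [0.1, -0.9, -0.6]
grip_width: -0.2
gripper_force: 0.6
```

```bash
python3 - <<'E'
from h import *
o=st();im=eyes.grab_frame('top')
print([np.degrees(fit(im,'top',C,np.radians(a),True)[0])[0] for a in(-68,-74)])
rows(o['tcp_pos'],o['ee_rot'],[(*pose(-186,138,15),4)])
E
```

```text
9.0 ang -166.0158642015006 rad 139.71374696809983 z 14.433080497210863 F [ 0.1 -0.9 -0.6] q [ 0.55 -0.04  2.42 -0.11  0.58  0.38]
[np.float64(-67.46285206706486), np.float64(-67.44231898541673)]
0.0118 0.0026 0.0004 -0.09 -1.01 4.97;
0.0120 0.0015 0.0002 -0.09 -1.01 4.97;
0.0120 0.0005 -0.0001 -0.09 -1.01 4.97;
0.0120 -0.0006 -0.0003 -0.09 -1.01 4.97;
```

Emit:
arm_command --series "0.0117 0.001 0.0002 0 -1.0 4.8; 0.0117 0.0008 0 0 -1.0 4.8; 0.0117 0.0004 0 0 -1.0 4.8; 0.0117 0.0004 0 0 -1.0 4.8; 0.0117 0.0004 0 0 -1.0 4.8"

```text
t: 9.55
tcp_pos: [369.7, 288.1, 14.2]
ee_rot: [[0.175, 0.965, 0.197], [0.984, -0.171, -0.039], [-0.004, 0.201, -0.98]]
contact_force: [-0.7, -0.7, -0.2]
grip_width: -0.1
gripper_force: 0.7
```

```bash
python3 - <<'E'
from h import *
o=st();im=eyes.grab_frame('top')
t=[np.degrees(fit(im,'top',C,np.radians(a),True)[0])[0] for a in(-92,-98)];print(t,'need',t[0]+104.2)
st()
E
```

```text
9.55 ang 170.23174624593662 rad 140.00083596983478 z 14.208839223219604 F [-0.7 -0.7 -0.2] q [ 0.73  0.06  2.31 -0.26  0.66  1.1 ]
[np.float64(-91.10475344510809), np.float64(-91.10660152733227)] need 13.095246554891915
9.6 ang 169.0932518479698 rad 138.90718585268917 z 15.032383486556059 F [1.3 1.5 1. ] q [ 0.73  0.07  2.3  -0.26  0.66  1.11]
```

Settling adds about 1.5°, so roughly 11.5° is left.

Emit:
arm_command --series "0.0096 0.0004 0 0 -0.83 3.9; 0.0096 0.0004 0 0 -0.83 3.9; 0.0060 0.0002 0 0 -0.5 2.4; 0 0 0 0 0 0; 0 0 0 0 0 0"

```text
t: 10.1
tcp_pos: [377.8, 312.2, 14.9]
ee_rot: [[0.347, 0.919, 0.189], [0.938, -0.339, -0.073], [-0.003, 0.203, -0.979]]
contact_force: [-0.4, 0.2, -0.4]
grip_width: 0.2
gripper_force: 0.0
```

```bash
python3 - <<'E'
from h import *
o=st();im=eyes.grab_frame('top')
t=[np.degrees(fit(im,'top',C,np.radians(a),True)[0])[0] for a in(-102,-106)];print(t,'need',t[0]+104.2)
rows(o['tcp_pos'],o['ee_rot'],[(*pose(-199,138,17),2),(*pose(-199,142,60),4),(*pose(-199,230,150),4)])
E
```

```text
10.1 ang 159.759450371375 rad 138.4708418855084 z 14.890353284744185 F [-0.4  0.2 -0.4] q [ 0.77  0.12  2.24 -0.29  0.71  1.34]
[np.float64(-102.33012216711639), np.float64(-102.59806309141074)] need 1.869877832883617
-0.0015 0.0005 -0.0010 -0.15 0.23 -0.61;
-0.0015 0.0004 -0.0010 -0.15 0.23 -0.61;
0.0000 0.0013 -0.0107 0.00 -0.00 -0.00;
0.0000 0.0013 -0.0107 0.00 -0.00 -0.00;
0.0000 0.0013 -0.0107 0.00 -0.00 -0.00
--
0.0000 0.0013 -0.0107 0.00 -0.00 -0.00;
-0.0000 -0.0168 -0.0266 0.00 -0.00 -0.00;
-0.0000 -0.0168 -0.0266 0.00 -0.00 -0.00;
-0.0000 -0.0168 -0.0266 0.00 -0.00 -0.00;
-0.0000 -0.0168 -0.0266 0.00 -0.00 -0.00
--
```

Emit:
arm_command --series "0.0040 0.0001 0 0 -0.35 1.6; 0 0 0 0 0 0; -0.004 0.0004 -0.001 0 0.3 -1.4; -0.003 0.0004 -0.001 0 0.2 -1; 0 0.0013 -0.0107 0 0 0"

```text
t: 10.65
tcp_pos: [375.0, 307.6, 26.8]
ee_rot: [[0.336, 0.923, 0.187], [0.942, -0.328, -0.074], [-0.007, 0.201, -0.98]]
contact_force: [0.1, 1.0, 0.4]
grip_width: -0.2
gripper_force: 0.0
```

Emit:
arm_command --series "0 0.0013 -0.0107 0 0 0; 0 0.0013 -0.0107 0 0 0; 0 0.0013 -0.0107 0 0 0; 0 -0.015 -0.026 0 0 0; 0 -0.017 -0.026 0 0 0"

```text
t: 11.15
tcp_pos: [334.4, 324.8, 106.0]
ee_rot: [[0.337, 0.922, 0.19], [0.941, -0.33, -0.071], [-0.003, 0.203, -0.979]]
contact_force: [0.6, -0.3, 0.7]
grip_width: 0.3
gripper_force: 0.0
```

Emit:
arm_command --series "0 -0.017 -0.026 0 0 0; 0 -0.017 -0.026 0 0 0; 0 0 0 0 0 0; 0 0 0 0 0 0; 0 0 0 0 0 0"

```text
t: 11.65
tcp_pos: [293.4, 339.0, 147.9]
ee_rot: [[0.336, 0.923, 0.19], [0.942, -0.328, -0.072], [-0.004, 0.203, -0.979]]
contact_force: [0.2, -0.6, -0.0]
grip_width: -0.2
gripper_force: 0.0
```

```bash
python3 - <<'E'
from h import *
o=st();im=eyes.grab_frame('top')
t=[np.degrees(fit(im,'top',C,np.radians(a),True)[0])[0] for a in(-102,-106)];print(t,'need',t[0]+104.2)
f=np.radians(195.8);P=np.r_[C+60*np.array([np.cos(f),np.sin(f)]),31];print(P)
s=eyes.grab_frame('scene')
G=[]
for n,i in(('top',im),('scene',s)):
    print([(round(d['score'],2),np.round(np.array(d['box'])*[512,384,512,384]).tolist()) for d in finder.boxes_of(n,'salt_shaker')[:3]],proj(n,[P,P+[0,0,90]]))
    for q in proj(n,[P,P+[0,0,90]]): cv2.circle(i,tuple(int(x) for x in q.round()),1,(0,0,255),-1)
    x=100 if n=='top' else 120
    G.append(cv2.resize(i[130:380,x:x+200] ,None,fx=2,fy=2,interpolation=3))
cv2.imwrite('pics/f.png',np.hstack(G)[:,:,::-1])
E
```

```text
11.65 ang 160.77968397717936 rad 226.95582955195493 z 147.92092736018515 F [ 0.2 -0.6 -0. ] q [ 0.95 -0.13  2.2  -0.23  1.03  1.41]
[np.float64(-103.07989115683837), np.float64(-103.32684974000243)] need 1.1201088431616313
[449.96692039 247.96318518  31.        ]
[(0.87, [192.0, 239.0, 15.0, 20.0]), (0.76, [309.0, 160.0, 24.0, 23.0]), (0.74, [207.0, 220.0, 25.0, 26.0])] [[200.59425378 251.07758381]
 [195.19557319 254.73415548]]
[(0.86, [287.0, 152.0, 21.0, 39.0]), (0.65, [266.0, 260.0, 28.0, 49.0])] [[280.14054497 299.70496997]
 [282.76317876 268.01902144]]
```

View pics/f.png

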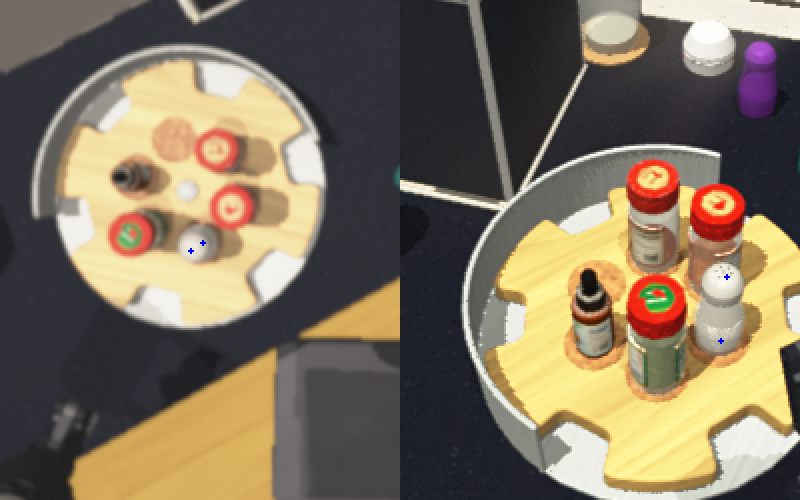

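```bash
python3 - <<'E'
from h import *
f=np.radians(195.8);P=np.r_[C+60*np.array([np.cos(f),np.sin(f)]),31]
G=[]
t=np.linspace(0,6.28,40)
for n,(x,y) in(('top',(165,215)),('scene',(240,235))):
    i=cv2.resize(eyes.grab_frame(n)[y:y+75,x:x+65],None,fx=6,fy=6,interpolation=3)
    for z,R,c in((0,22,(0,0,255)),(80,12,(0,160,0))):
        q=proj(n,np.c_[P[0]+R*np.cos(t),P[1]+R*np.sin(t),np.full(40,P[2]+z)])
        cv2.polylines(i,[np.int32((q-[x,y]+.5)*6)],True,c,1)
    G.append(i)
cv2.imwrite('pics/g.png',np.hstack(G)[:,:,::-1])
E
```

```text
(no output)
```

View pics/g.png

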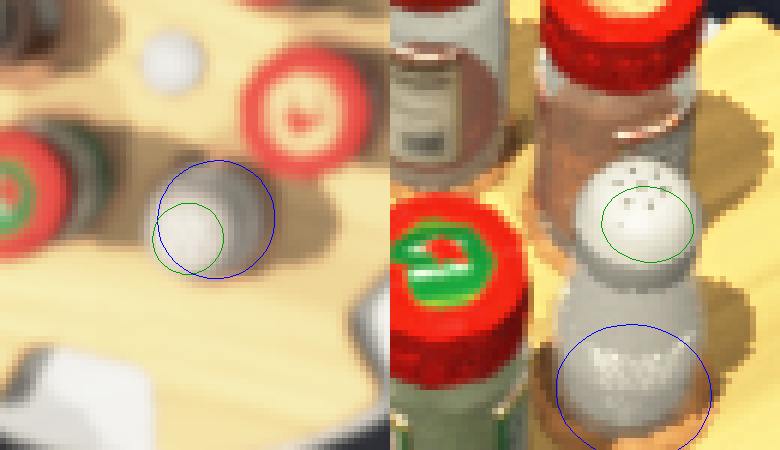

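The shaker stands at the spot, with its cap and foot about 5 mm off toward the back right. A further nudge of about 4° clockwise will add margin.

```bash
python3 - <<'E'
from h import *
o=st();rows(o['tcp_pos'],o['ee_rot'],[(*pose(-194,140,60),5),(*pose(-194,138,16),5),(*pose(-198.5,138,16),2),(*pose(-204.7,138,16),3)])
E
```

```text
11.95 ang 160.77042867690054 rad 226.8775485757029 z 147.76310946348275 F [ 0.6  0.9 -0.5] q [ 0.95 -0.13  2.2  -0.23  1.04  1.41]
-0.0023 0.0136 0.0207 -0.07 0.29 -1.10;
-0.0027 0.0135 0.0207 -0.07 0.29 -1.10;
-0.0031 0.0134 0.0208 -0.07 0.29 -1.10;
-0.0034 0.0134 0.0207 -0.07 0.29 -1.10;
-0.0038 0.0133 0.0207 -0.07 0.29 -1.10
--
-0.0000 -0.0014 0.0087 0.00 -0.00 -0.00;
-0.0000 -0.0014 0.0087 0.00 -0.00 -0.00;
-0.0000 -0.0014 0.0087 0.00 -0.00 -0.00;
-0.0000 -0.0014 0.0087 0.00 -0.00 -0.00;
-0.0000 -0.0014 0.0087 0.00 -0.00 -0.00
--
0.0054 0.0002 0.0000 0.00 -0.47 2.20;
0.0054 0.0000 0.0000 0.00 -0.47 2.20;
0.0050 0.0003 0.0001 0.00 -0.43 2.02;
0.0050 0.0001 0.0000 0.00 -0.43 2.02;
0.0050 -0.0001 -0.0000 0.00 -0.43 2.02
--
```

Emit:
arm_command --series "-0.0023 0.0136 0.0207 0 0.29 -1.1; -0.0027 0.0135 0.0207 0 0.29 -1.1; -0.0031 0.0134 0.0207 0 0.29 -1.1; -0.0034 0.0134 0.0207 0 0.29 -1.1; -0.0038 0.0133 0.0207 0 0.29 -1.1"

```text
t: 12.45
tcp_pos: [372.3, 298.4, 59.9]
ee_rot: [[0.241, 0.95, 0.197], [0.971, -0.236, -0.047], [0.002, 0.203, -0.979]]
contact_force: [0.5, 0.9, 0.2]
grip_width: -0.1
gripper_force: 0.0
```

Emit:
arm_command --series "0 -0.0014 0.0087 0 0 0; 0 -0.0014 0.0087 0 0 0; 0 -0.0014 0.0087 0 0 0; 0 -0.0014 0.0087 0 0 0; 0 -0.0014 0.0087 0 0 0"

```text
t: 12.95
tcp_pos: [373.5, 299.2, 16.5]
ee_rot: [[0.241, 0.95, 0.198], [0.971, -0.236, -0.046], [0.003, 0.203, -0.979]]
contact_force: [1.1, -1.0, -0.7]
grip_width: -0.3
gripper_force: 0.0
```

Emit:
arm_command --series "0.0054 0.0002 0 0 -0.47 2.2; 0.0054 0.0002 0 0 -0.47 2.2; 0.005 0.0002 0 0 -0.43 2.0; 0.005 0.0002 0 0 -0.43 2.0; 0.005 0.0002 0 0 -0.43 2.0"

```text
t: 13.45
tcp_pos: [382.0, 322.9, 16.7]
ee_rot: [[0.417, 0.89, 0.184], [0.909, -0.409, -0.085], [-0.0, 0.202, -0.979]]
contact_force: [-1.1, -0.7, 0.0]
grip_width: 0.0
gripper_force: 0.6
```

```bash
python3 - <<'E'
from h import *
o=st();im=eyes.grab_frame('top')
t=[np.degrees(fit(im,'top',C,np.radians(a),True)[0])[0] for a in(-102,-106)];print(t)
E
```

```text
13.45 ang 154.99159705778123 rad 138.68068960160286 z 16.66319799550374 F [-1.1 -0.7  0. ] q [ 0.78  0.15  2.21 -0.29  0.73  1.42]
[np.float64(-106.34194579122575), np.float64(-106.33571745808446)]
```

Emit:
arm_command --series "-0.004 0.0004 -0.001 0 0.3 -1.4; -0.005 0.0004 -0.001 0 0.3 -1.4; 0 0.0013 -0.0107 0 0 0; 0 0.0013 -0.0107 0 0 0; 0 0.0013 -0.0107 0 0 0"

```text
t: 14.0
tcp_pos: [377.1, 316.0, 52.8]
ee_rot: [[0.37, 0.909, 0.19], [0.929, -0.363, -0.073], [0.002, 0.203, -0.979]]
contact_force: [0.6, -0.0, -0.2]
grip_width: 0.1
gripper_force: 0.0
```

Emit:
arm_command --series "0 0.0013 -0.0107 0 0 0; 0 -0.016 -0.026 0 0 0; 0 -0.017 -0.026 0 0 0; 0 -0.017 -0.026 0 0 0; 0 -0.017 -0.026 0 0 0"

```text
t: 14.5
tcp_pos: [294.7, 348.2, 152.4]
ee_rot: [[0.371, 0.909, 0.189], [0.929, -0.363, -0.073], [0.003, 0.203, -0.979]]
contact_force: [0.2, 0.8, 0.3]
grip_width: -0.1
gripper_force: 0.0
```

Emit:
arm_command --series "0 0 0 0 0 0; 0 0 0 0 0 0; 0 0 0 0 0 0"

```text
t: 14.8
tcp_pos: [295.4, 347.1, 149.8]
ee_rot: [[0.371, 0.91, 0.188], [0.929, -0.363, -0.075], [-0.0, 0.203, -0.979]]
contact_force: [0.4, -1.1, -0.9]
grip_width: 0.3
gripper_force: 0.0
```

```bash
python3 - <<'E'
from h import *
st();f=np.radians(195.8);P=np.r_[C+60*np.array([np.cos(f),np.sin(f)]),31]
G=[];t=np.linspace(0,6.28,40)
for n,(x,y) in(('top',(165,215)),('scene',(240,235))):
    im=eyes.grab_frame(n)
    if n=='top':print(np.degrees(fit(im,'top',C,np.radians(-106),True)[0]))
    i=cv2.resize(im[y:y+75,x:x+65],None,fx=6,fy=6,interpolation=3)
    for z,R,c in((0,22,(0,0,255)),(80,12,(0,160,0))):
        q=proj(n,np.c_[P[0]+R*np.cos(t),P[1]+R*np.sin(t),np.full(40,P[2]+z)])
        cv2.polylines(i,[np.int32((q-[x,y]+.5)*6)],True,c,1)
    G.append(i)
cv2.imwrite('pics/k.png',np.hstack(G)[:,:,::-1])
E
```

```text
14.8 ang 158.70107737660723 rad 227.84062456171424 z 149.77963977532002 F [ 0.4 -1.1 -0.9] q [ 0.96 -0.12  2.18 -0.23  1.04  1.45]
[-107.04072412]
```

View pics/k.png

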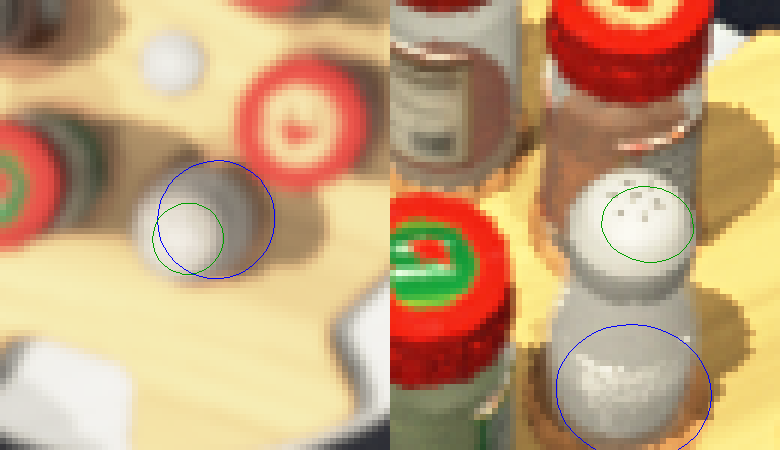

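The cap and foot outlines now lie within about 3 mm of the spot in both views, the tray is at rest, and the arm is clear.

```bash
python3 -c "
from bench import r
print(r.close_job())"
```

```text
the job is handed in; nothing more can be done
None
```

The tray was pushed about 131° clockwise by its rim notches; in the last pictures the salt shaker stands within about 3 mm of the front spot, with the tray at rest and the arm clear, and the job is handed in (no verdict was returned).

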